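Set the drip tray and open the drain-filter cap

ROBOT

A 6-joint arm with a two-finger parallel gripper is mounted at the origin on the work surface. World frame = base frame: x ahead of the robot, y to its left, z up, the work surface at z = 0. Lengths are in m, angles in degrees, forces in N, time in s.
With the tool pointing down it reaches from about 0.3 to 0.75 m from the base axis. Payload 8.5 kg.
Tool frame: the origin (TCP) lies at the very end of the fingers, on their centre line; the grasp point (between the pads) lies 19 mm behind it (env.hold_point_z is the distance from the TCP to the grasp point, in m); z points along the fingers, y is the line along which they close (so a half turn about z gives the same grasp; the last joint's range is limited). The gripper opens to 85 mm and grips with 20 to 120 N. Pads are 22 mm wide; open, the fingers measure 114 mm over their backs; the gripper's body (76 mm by 85 mm) begins 54 mm behind the grasp point. The pads swing forward as they close: fully open they stand 13 mm farther back than shut.
Start: joints at [-81.32, 21.807, 74.336, -0, 83.858, -12.336], TCP at [0.197, -0.513, 0.194] pointing down, gripper open.
Joint ranges: [-178.18, 178.18], [-50.72, 133.34], [12.68, 142.11], [-81.47, 261.47], [9.98, 163.14], [-165.26, 165.26]. Speed limits (degrees/s): [136.94, 136.94, 180, 180, 180, 180].

INTERFACE

Orientations are given as a 3x3 rotation matrix whose columns are the frame's x, y, z axes.
In Python, from rig import env, optics gives the robot as it stands.
- The arm moves only by the shell command python3 -m jog 'ROWS' [OPENING] [FORCE]. ROWS is JSON, a list of rows, each an object with "linear": the shift along the tool's x, y, z in units of 40 mm (1.0 is 40 mm), a list of three; "roll": the turn about the tool's z in units of 5 degrees (1.0 is 5 degrees). A call has 1 to 12 rows; each row shifts and turns the commanded pose from where the row before left it, along the tool's axes as they then stand; what a row does not reach is not made up. A row lasts 1/12 s, in which the tool goes at most 41.7 mm and 7.16 degrees, less where a joint would pass 70% of its speed; a pose out of reach is approached as far as the arm can. A call is refused whole if a number of a shift passes 1 or a number of a turn 1, either way. A call with a gripper value outside its range is refused whole. OPENING is the opening, from -1 (shut) to 1 (fully open), set as the call begins (- or left out, the last holds). The fingers move at their own pace and stop on an object; FORCE is the grip in N (left out, the last holds). Time passes only in rows, so rows that do not move let the fingers close. It gives the time, the measured TCP pose, the force, the opening and the grip force at its end, in the units of the state.
- env.observe(): the state, without advancing time (a new reading comes with each control period).
- optics.get_image(name): name is "side" or "top" or "wrist"; returns the picture (420x560x3 uint8, red, green, blue); there is no depth.
- optics.calibration(name): a dict with "fov_y" (degrees; the focal length in pixels is half the picture's height over the tangent of half this angle, whatever the lens; pixels are square), "cx", "cy" (the principal point, pixels), "D" ([k1, k2, p1, p2, k3] as OpenCV has them; the pictures are not rectified), "T" (4x4, takes a point from camera to world coordinates). Camera axes: x right, y down, z forward; pixel columns grow to the right and rows downward; lengths in m; the calibration is good to about 2 mm. A picture is of the moment at which its call begins: read the wrist's pose just before it. calibration takes no time and is no camera call; for the wrist camera it gives the pose at the moment of the call.
- env.close_job(): hands the job in; it is judged then, once.
The state is a dict: "time_s": time; "q": joint angles; "qvel": joint speeds; "joint_efforts": joint torques, N m; "position": TCP position; "tool_rot": TCP orientation; "ft_force": force on the tool from outside, world axes, zero at the start; "wrist_torque": the same for the moment, N m; "grip_width": finger opening in m; "gripper_force": force on a finger pad.
Only numpy, scipy, OpenCV 4.12 (cv2) and the standard library are available. Lean on these libraries where they do the work, as an engineer would, in place of code of your own. Each camera call takes 0.05 s, during which the arm holds its last target. There are 200 camera calls.

TASK

Push the shallow white drip tray across the worktop, square and flush into the corner between the wooden back rail and the side of the drain-pump housing, under its spout. Then take off the housing's bar-grip filter cap: nothing shows which way its quick thread goes, so try to loosen it a little both ways, turn it about an eighth of a turn the way it gives, and lift it straight off. Finish while still holding the cap in the gripper, upright and still, at least 6 cm above its seat, with the tray still in its corner and the bystanding things left where they were.

Things in the scene. Friction and masses are not known exactly. Their poses are not given: they have to be found in the camera images.
- pump: Grey drain-pump housing and its dark wooden back rail, fixed. Origin: at worktop height in the inner corner where rail and housing block meet. Rail: front face x=0, 25 mm thick, 45 mm high, y -195 to +110 mm. Block: side face y=0, x -110 to 0, y 0 to 105 mm, 60 mm high. Motor: dark box at x -95 to -15, y 105 to 169 mm, 88 mm high. The tray belongs at x<0, y<0.
- neck (a point): Centre of the top of the black round neck (68 mm across) that stands on the block: the cap's seat, 90 mm above the worktop, pump frame x=-55, y=+52.5 mm. The cap's two lugs are caught under ledges in it. One way, different from run to run, the cap turns freely and is released 36 to 58 degrees from locked (aim at 47; end stop about 60); the other way it is stopped at about 14.
- spout (a point): Mouth of the spout, an 18 mm pipe sticking 30 mm out of the block towards -y at pump x=-55 mm, axis 46 mm up: clear over the tray's rim.
- cap: Loose grey filter cap, 60 to 110 g: disc 66 mm across, 8 mm thick; on it a bar grip 50 mm long (x), 12 thick (y), top 34 mm above the origin. Origin: centre of the disc's underside, resting on the neck's top. Below hangs a 24 mm stem, 24 mm long, with two lugs. At the start the bar is within 6 degrees of the pump's x axis, the locked position. Until released it lifts only 1 to 2 mm.
- tray: Loose white open drip tray, 120 (x) x 110 (y) x 30 mm high, walls 4 mm, 0.25 to 0.5 kg. Origin: centre of its underside. In place, its +x wall is on the rail and its +y wall on the block: centre at pump x=-60, y=-55 mm, same yaw. At the start it is 25 to 65 mm off in each direction and turned up to 0.25 rad.
- tray_corner (a point): The tray's outer bottom corner at its +x, +y (60, 55 mm from its origin); flush in place it coincides with the pump's origin.
- bottle: Bystander: white detergent bottle 72 mm across, 210 mm high, behind the back rail; origin centre of its underside.
- jar: Bystander: glass jar 70 mm across, 90 mm high, behind the back rail; origin centre of its underside.
- seal: Bystander: flat black rubber seal ring 64 mm across, 8 mm thick, on the housing's +y side; origin centre of its underside.
- driver: Bystander: screwdriver lying on the worktop on the housing's +y side; origin at its underside near its middle.
- cup: Bystander: clear dosing cup 52 mm across, 45 mm high, in front of the housing block; origin centre of its underside.
- brush: Bystander: brush lying on the worktop on the tray's -y side; origin at its underside near its middle.
There are look-alikes about, which are no part of the job. What is shaped like the cap but purple is not meant.

How it is judged (in metres and radians):
On the way, in this order (a step that is already met when the one before it is completed fails the run):
1. the tray is square and flush in the corner (x of tray_corner in the frame of pump between -0.006 and 0.006 m and y of tray_corner in the frame of pump between -0.006 and 0.006 m and angle between the x axis of tray and the x axis of pump, either way round below 0.06 rad and height (world z) of tray below 0.004 m and angle between tray's own z axis and vertical below 0.05 rad), for 0.2 s.
2. the cap is off its neck, gripped by the fingers (z of cap in the frame of neck above 0.03 m and contact force between cap and the fingers above 1 N), for 0.2 s.
At the end, for the whole second after the job is handed in: The gripper holds the cap, still (under 0.03 m/s) and upright within 0.3 rad, its underside at least 55 mm above the neck's top, touching neither housing nor bottle; the tray lies flat with its corner within 6 mm of the housing's corner along each direction and square within 0.06 rad (all of step 1 and z of cap in the frame of neck above 0.055 m and angle between cap's own z axis and vertical below 0.3 rad and linear speed of cap below 0.03 m/s and contact force between cap and the fingers above 1 N and contact force between cap and pump below 0.2 N and contact force between cap and bottle below 0.2 N); the arm keeps its last pose, push and grip.
It fails at once if a bystander was moved more than 30 mm (distance of any of bottle, jar, seal, driver, cup, brush from where it was at the start of the episode above 0.03 m).
It also fails if it takes over 58 s, if anything falls off the work surface, if the arm or the gripper's body presses on something with over 40 N, if the wrist force passes 120 N, or if a joint passes its speed limit or range.

## Working session

There is one attempt and no reset: what is moved stays moved. The work goes in short steps, Python scripts to look and compute and a shell command to move; the robot and the scene stay as the last step left them, time stands still between calls to the robot, and variables do not carry over. Pictures are saved under pics/ and viewed, at most 10 in all, crops included, and the job is handed in when it is done.

```bash
mkdir -p pics; ls; python3 - <<'E'
from rig import env,optics
import cv2,numpy as np
for n in("top","side"):
    im=optics.get_image(n); cv2.imwrite(f"pics/{n}0.png",im[:,:,::-1])
    c=optics.calibration(n); print(n,c["fov_y"],c["cx"],c["cy"],c["D"],np.round(c["T"],3).tolist())
s=env.observe();print(s["time_s"],s["position"],np.round(s["tool_rot"],3).tolist(),s["ft_force"],env.hold_point_z)
E
```

```text
pics
top 51.136847199063574 281.81783627251247 214.56833411252296 [-0.08901088  0.          0.          0.          0.        ] [[-0.004, -0.997, 0.073, 0.524], [-1.0, 0.005, 0.015, 0.014], [-0.015, -0.073, -0.997, 1.236], [0.0, 0.0, 0.0, 1.0]]
side 55.19534298404126 276.94607642115574 209.0842053981941 [-0.06133576  0.          0.          0.          0.        ] [[-0.977, -0.15, 0.15, 0.458], [-0.211, 0.746, -0.631, 0.556], [-0.018, -0.649, -0.761, 0.725], [0.0, 0.0, 0.0, 1.0]]
0.1 [ 0.19720319 -0.5130963   0.19329181] [[0.933, 0.359, -0.0], [0.359, -0.933, 0.001], [0.0, -0.001, -1.0]] [-0.07511216 -0.09056925 -0.20020637] 0.0187
```

View pics/top0.png

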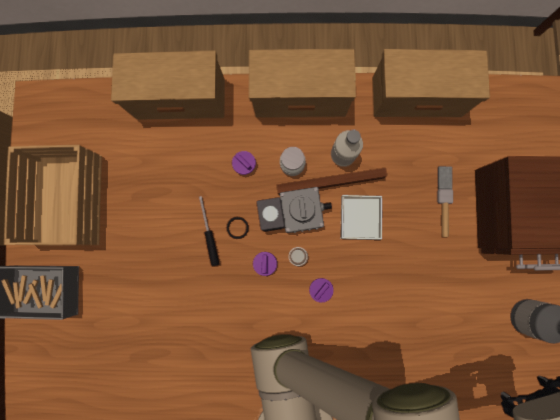

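View pics/side0.png

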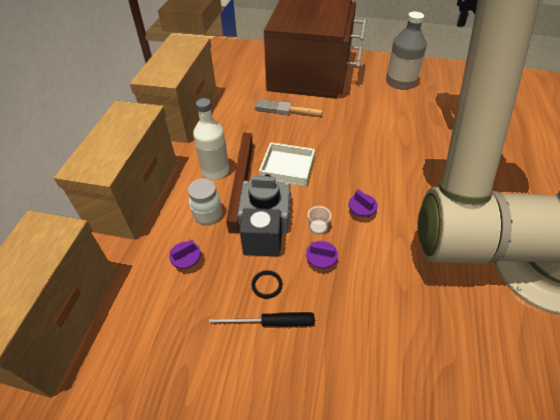

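The top view shows the grey housing at about (302,210), with the real grey cap on it at (303,208). The purple look-alikes are at (244,163), (265,264) and (321,290). The tray is at (362,218), the rail runs (278,188) to (386,174), the cup is at (298,257) and the brush at (445,200). I choose the grey cap on the neck and will check it in a close crop.

```bash
cat > h.py <<'E'
import cv2,numpy as np
from rig import env,optics
def K(c,n=420):
    f=n/2/np.tan(np.radians(c["fov_y"]/2)); return np.array([[f,0,c["cx"]],[0,f,c["cy"]],[0,0,1.]])
def plane(px,z,c):
    px=np.asarray(px,float).reshape(-1,1,2)
    u=cv2.undistortPoints(px,K(c),np.array(c["D"])).reshape(-1,2)
    T=np.array(c["T"]); d=np.c_[u,np.ones(len(u))]@T[:3,:3].T; o=T[:3,3]
    return (o+d*((z-o[2])/d[:,2])[:,None])[:,:2]
def proj(P,c):
    T=np.linalg.inv(np.array(c["T"])); 
    return cv2.projectPoints(np.asarray(P,float).reshape(-1,3),cv2.Rodrigues(T[:3,:3])[0],T[:3,3],K(c),np.array(c["D"]))[0].reshape(-1,2)
def trayrect(im,c):
    hsv=cv2.cvtColor(im,cv2.COLOR_RGB2HSV)
    m=((hsv[:,:,1]<70)&(hsv[:,:,2]>130)).astype(np.uint8)
    m[:, :325]=0; m[:,405:]=0; m[:170]=0;m[265:]=0
    cs,_=cv2.findContours(m,cv2.RETR_EXTERNAL,cv2.CHAIN_APPROX_NONE)
    k=max(cs,key=cv2.contourArea).reshape(-1,2)
    P=plane(k,0.03,c)
    return cv2.minAreaRect((P*1000).astype(np.float32))
E
python3 - <<'E'
from h import *
im=cv2.imread("pics/top0.png")[:,:,::-1].copy(); c=optics.calibration("top")
print("tray",trayrect(im,c))
cv2.imwrite("pics/crop1.png",cv2.resize(im[150:270,230:395],None,fx=4.8,fy=4.8,interpolation=cv2.INTER_CUBIC)[:,:,::-1])
# rail: dark reddish
hsv=cv2.cvtColor(im,cv2.COLOR_RGB2HSV)
m=((hsv[:,:,2]<95)&(hsv[:,:,1]>120)).astype(np.uint8); m[:,:270]=0;m[:,395:]=0;m[:160]=0;m[200:]=0
cs,_=cv2.findContours(m,cv2.RETR_EXTERNAL,cv2.CHAIN_APPROX_NONE);k=max(cs,key=cv2.contourArea).reshape(-1,2)
print("rail",len(k),cv2.boundingRect(k),cv2.minAreaRect((plane(k,.045,c)*1000).astype(np.float32)))
E
```

```text
tray ((605.9893798828125, -186.7813262939453), (111.01589965820312, 119.11494445800781), 89.2227783203125)
rail 147 (317, 173, 69, 18) ((702.8455200195312, -159.060302734375), (24.06269073486328, 190.08612060546875), 8.909090995788574)
```

View pics/crop1.png

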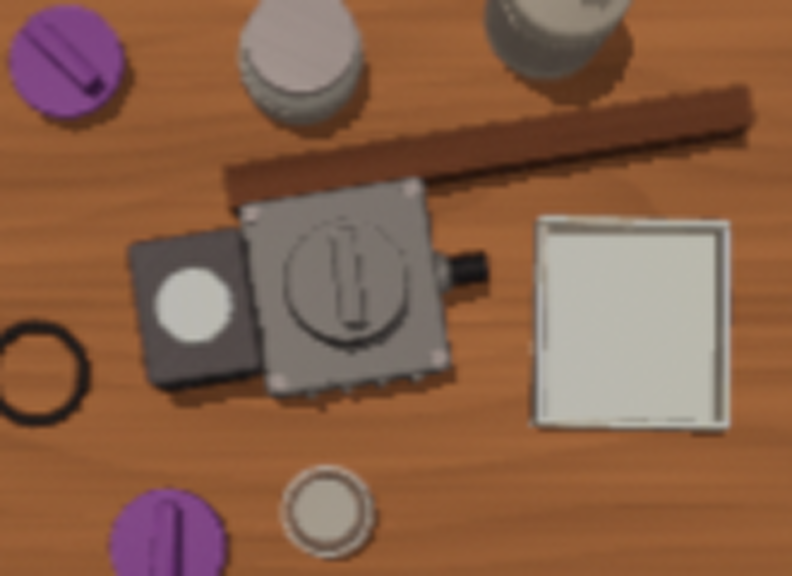

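The crop confirms the choice: the cap with the grey bar at crop (347,280), sitting on the block. Block top corners are at about (243,207), (422,178), (450,370), (272,395). The tray is to the right and the spout at (470,268).

```bash
python3 - <<'E'
from h import *
c=optics.calibration("top")
f=lambda p:(np.array(p,float)+.5)/4.8-.5+[230,150]
A=plane(f([(422,178),(243,207),(450,370),(272,395)]),.06,c)*1000
print(A.round(1).tolist())
# least-squares pump pose from the 4 block corners (rigid)
M=np.array([(0,0),(0,105),(-110,0),(-110,105)],float)
def rigid(M,A):
    a=M-M.mean(0);b=A-A.mean(0);th=np.arctan2((a[:,0]*b[:,1]-a[:,1]*b[:,0]).sum(),(a*b).sum())
    R=np.array([[np.cos(th),-np.sin(th)],[np.sin(th),np.cos(th)]]);t=A.mean(0)-R@M.mean(0);return th,R,t
th,R,t=rigid(M,A);print("pump",np.degrees(th),t,(A-(M@R.T+t)).round(1).tolist())
rl=plane(f([(440,178),(745,131)]),.045,c)*1000
d=rl[1]-rl[0];print("rail front",rl.round(1).tolist(),np.degrees(np.arctan2(d[0],-d[1])),((rl-t)@R).round(1).tolist())
T=plane(f([(537,214),(730,222),(728,430),(535,427)]),.03,c)*1000
print("tray corners pump frame",((T-t)@R).round(1).tolist())
th2,R2,t2=rigid(np.array([(60,55),(60,-55),(-60,-55),(-60,55)],float),T);print("tray",np.degrees(th2),t2)
print("neck",R@[-55,52.5]+t)
b=plane(f([(344,225),(357,325)]),.124,c)*1000;print("bar",b,b.mean(0),np.degrees(np.arctan2(*(b[0]-b[1])[::-1])))
E
```

```text
[[685.2, -65.4], [669.3, 35.3], [577.1, -80.0], [563.6, 19.5]]
pump 8.214501972028977 [685.74423131 -66.73443475] [[-0.5, 1.3], [-1.4, -1.9], [0.2, 2.5], [1.7, -2.0]]
rail front [[687.2, -76.7], [713.6, -251.6]] 8.584331516778393 [[0.0, -10.0], [1.2, -187.0]]
tray corners pump frame [[-27.0, -63.5], [-48.0, -173.2], [-166.0, -152.5], [-147.8, -43.2]]
tray -1.6934420443141536 [ 604.99384211 -187.63574763]
neck [623.80735483 -22.63144924]
bar [[651.50469048 -19.41978434]
 [598.27726219 -25.91585943]] [624.89097634 -22.66782189] 6.958181469407584
```

```bash
cat >> h.py <<'E'
PT=np.radians(8.4); PR=np.array([[np.cos(PT),-np.sin(PT)],[np.sin(PT),np.cos(PT)]]); PO=np.array([685.8,-66.6])
def topump(p): return (np.asarray(p)[:2]*1000-PO)@PR
def where(target=None,z=None):
    s=env.observe();p=np.array(s["position"]);R=np.array(s["tool_rot"])
    yaw=np.degrees(np.arctan2(R[1,0],R[0,0]))
    print("t",round(s["time_s"],2),"pump xy",topump(p).round(1),"z",round(p[2]*1000,1),"yaw",round(yaw,1),"rel",round(yaw-8.4,2),"F",np.round(s["ft_force"],1),"M",np.round(s["wrist_torque"],2),"w",round(s["grip_width"]*1000,1),"gf",round(s["gripper_force"],1))
    if target is not None:
        w=PR@np.array(target,float)+PO; d=np.array([w[0]/1000-p[0],w[1]/1000-p[1],z/1000-p[2]])
        print("tool units",(R.T@d/.04).round(2), "roll to rel0/90 units",round((yaw-8.4)/5,2),round((yaw-98.4)/5,2))
E
python3 -m jog '[{"linear":[0,0,0],"roll":-1},{"linear":[0,0,0],"roll":-1},{"linear":[0,0,0],"roll":-1},{"linear":[0,0,0],"roll":-1},{"linear":[0,0,0],"roll":-1},{"linear":[0,0,0],"roll":-1},{"linear":[0,0,0],"roll":-1},{"linear":[0,0,0],"roll":-1},{"linear":[0,0,0],"roll":-1},{"linear":[0,0,0],"roll":-1},{"linear":[0,0,0],"roll":-1},{"linear":[0,0,0],"roll":-1}]' 0.2 40
python3 -m jog '[{"linear":[0,0,0],"roll":-1},{"linear":[0,0,0],"roll":-1},{"linear":[0,0,0],"roll":-1},{"linear":[0,0,0],"roll":-0.5},{"linear":[0,0,0],"roll":0},{"linear":[0,0,0],"roll":0}]'
python3 -c "
from h import *
print(topump([.6055,-.1872])); where((-97,-203),100)"
```

```text
time_s: 1.1
position: [0.1972, -0.5132, 0.1934]
tool_rot: [[0.152, 0.988, -0.0], [0.988, -0.152, 0.001], [0.001, -0.0, -1.0]]
ft_force: [0.3, 0.6, 0.4]
grip_width: 0.0513
gripper_force: 0.0
time_s: 1.6
position: [0.1972, -0.5133, 0.1935]
tool_rot: [[-0.147, 0.989, -0.0], [0.989, 0.147, 0.001], [0.001, -0.0, -1.0]]
ft_force: [0.4, -0.4, 0.4]
grip_width: 0.0512
gripper_force: 0.0
[ -97.05618158 -107.57577616]
t 1.6 pump xy [-548.6 -370.5] z 193.5 yaw 98.4 rel 90.03 F [ 0.4 -0.4  0.4] M [-0.03  0.03 -0.  ] w 51.2 gf 0.0
tool units [ 4.18 11.29  2.34] roll to rel0/90 units 18.01 0.01
```

```bash

python3 -m jog '[{"linear":[0.17,0.47,0]},{"linear":[0.17,0.47,0]},{"linear":[0.17,0.47,0]},{"linear":[0.17,0.47,0]},{"linear":[0.17,0.47,0]},{"linear":[0.17,0.47,0]},{"linear":[0.17,0.47,0]},{"linear":[0.17,0.47,0]},{"linear":[0.17,0.47,0]},{"linear":[0.17,0.47,0]},{"linear":[0.17,0.47,0]},{"linear":[0.17,0.47,0]}]' >/dev/null
python3 -m jog '[{"linear":[0.17,0.47,0.15]},{"linear":[0.17,0.47,0.15]},{"linear":[0.17,0.47,0.15]},{"linear":[0.17,0.47,0.15]},{"linear":[0.17,0.47,0.15]},{"linear":[0.17,0.47,0.15]},{"linear":[0.17,0.47,0.15]},{"linear":[0.17,0.47,0.15]},{"linear":[0.17,0.47,0.15]},{"linear":[0.17,0.47,0.15]},{"linear":[0.17,0.47,0.15]},{"linear":[0.17,0.47,0.15]},{"linear":[0,0,0]}]' >/dev/null || python3 -m jog '[{"linear":[0.17,0.47,0.15]},{"linear":[0.17,0.47,0.15]},{"linear":[0.17,0.47,0.15]},{"linear":[0.17,0.47,0.15]},{"linear":[0.17,0.47,0.15]},{"linear":[0.17,0.47,0.15]},{"linear":[0.17,0.47,0.15]},{"linear":[0.17,0.47,0.15]},{"linear":[0.17,0.47,0.15]},{"linear":[0.17,0.47,0.15]},{"linear":[0.17,0.47,0.15]},{"linear":[0,0,0]}]'
python3 -c "
from h import *
where((-97,-203),6)"
```

```text
t 1.6 pump xy [-548.6 -370.5] z 193.5 yaw 98.4 rel 90.03 F [ 0.4 -0.4  0.4] M [-0.03  0.03 -0.  ] w 51.2 gf 0.0
tool units [ 4.18 11.29  4.69] roll to rel0/90 units 18.01 0.01invalid input
invalid input
invalid input
```

```bash

python3 -m jog '[{"linear":[0.17,0.47,0],"roll":0},{"linear":[0.17,0.47,0],"roll":0},{"linear":[0.17,0.47,0],"roll":0},{"linear":[0.17,0.47,0],"roll":0},{"linear":[0.17,0.47,0],"roll":0},{"linear":[0.17,0.47,0],"roll":0},{"linear":[0.17,0.47,0],"roll":0},{"linear":[0.17,0.47,0],"roll":0},{"linear":[0.17,0.47,0],"roll":0},{"linear":[0.17,0.47,0],"roll":0},{"linear":[0.17,0.47,0],"roll":0},{"linear":[0.17,0.47,0],"roll":0}]' >/dev/null
python3 -m jog '[{"linear":[0.17,0.47,0.15],"roll":0},{"linear":[0.17,0.47,0.15],"roll":0},{"linear":[0.17,0.47,0.15],"roll":0},{"linear":[0.17,0.47,0.15],"roll":0},{"linear":[0.17,0.47,0.15],"roll":0},{"linear":[0.17,0.47,0.15],"roll":0},{"linear":[0.17,0.47,0.15],"roll":0},{"linear":[0.17,0.47,0.15],"roll":0},{"linear":[0.17,0.47,0.15],"roll":0},{"linear":[0.17,0.47,0.15],"roll":0},{"linear":[0.17,0.47,0.15],"roll":0},{"linear":[0,0,0],"roll":0}]' >/dev/null
python3 -c "
from h import *
where((-97,-203),6)"
```

```text
t 3.6 pump xy [-114.4 -211.3] z 125.8 yaw 98.6 rel 90.19 F [ 0.3  0.3 -0.4] M [0.04 0.03 0.02] w 51.1 gf 0.0
tool units [0.2  0.44 3.  ] roll to rel0/90 units 18.04 0.04
```

```bash

python3 -m jog '[{"linear":[0,0.11,0.5],"roll":0},{"linear":[0,0.11,0.5],"roll":0},{"linear":[0,0.11,0.5],"roll":0},{"linear":[0,0.11,0.5],"roll":0},{"linear":[0,0,0.5],"roll":0},{"linear":[0,0,0.4],"roll":0},{"linear":[0,0,0],"roll":0},{"linear":[0,0,0],"roll":0}]' >/dev/null
python3 - <<'E'
from h import *
where((-97,-203),6)
a=optics.get_image("top")[150:270,300:465];b=optics.get_image("side")[110:230,200:365]
cv2.imwrite("pics/v3.png",np.vstack([cv2.resize(x,None,fx=2.5*2*.98,fy=2.5,interpolation=cv2.INTER_CUBIC) if 0 else cv2.resize(x,None,fx=2.5,fy=2.5,interpolation=cv2.INTER_CUBIC) for x in(a,b)])[:,:,::-1])
E
```

```text
t 4.27 pump xy [ -99.4 -213.4] z 11.6 yaw 98.5 rel 90.05 F [ 0.2 -1.3  1.2] M [-0.03 -0.07  0.03] w 51.2 gf 0.0
tool units [0.26 0.06 0.14] roll to rel0/90 units 18.01 0.01
```

View pics/v3.png

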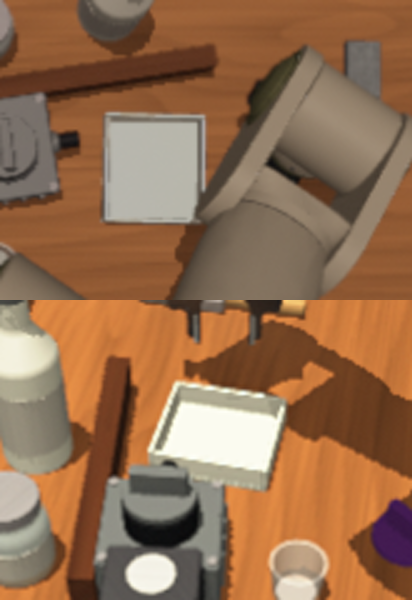

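Top shows the tray at crop (155,168), untouched. Side shows both fingertips low behind its -y wall, at crop (195,340) and (255,340), so the pushing line is good.

```bash

python3 -m jog '[{"linear":[0.2,0,0.1],"roll":0},{"linear":[0.2,0,0],"roll":0},{"linear":[0.2,0,0],"roll":0},{"linear":[0.15,0,0],"roll":0},{"linear":[0.15,0,0],"roll":0},{"linear":[0.15,0,0],"roll":0},{"linear":[0.15,0,0],"roll":0},{"linear":[0.15,0,0],"roll":0},{"linear":[0.15,0,0],"roll":0},{"linear":[0.15,0,0],"roll":0},{"linear":[0.15,0,0],"roll":0},{"linear":[0,0,0],"roll":0}]' >/dev/null
python3 - <<'E'
from h import *
where((-97,-121),6)
im=optics.get_image("side");c=optics.calibration("side")
cv2.imwrite("pics/v4.png",cv2.resize(im[110:230,190:355],None,fx=4,fy=4,interpolation=cv2.INTER_CUBIC)[:,:,::-1])
E
```

```text
t 5.37 pump xy [ -99. -140.] z 7.8 yaw 98.6 rel 90.16 F [-0.3 -0.4  0.2] M [ 0.02  0.06 -0.01] w 51.3 gf 0.0
tool units [0.48 0.05 0.05] roll to rel0/90 units 18.03 0.03
```

View pics/v4.png

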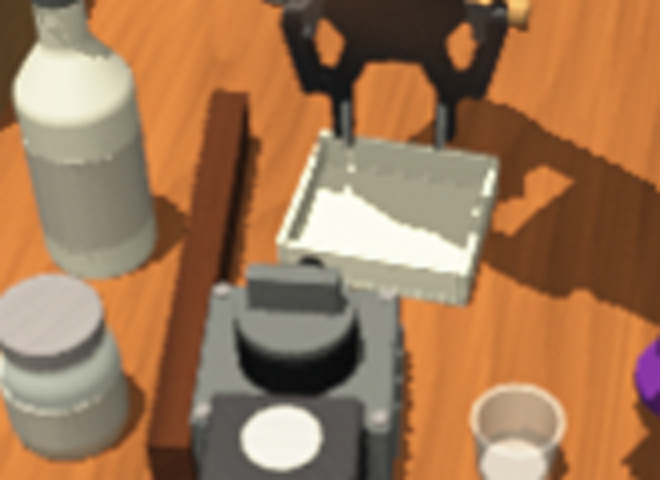

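The tray has squared up behind both fingers (crop (345,140) and (445,140)) and is sliding toward the block. I'll keep pushing until there is contact force.

```bash

python3 -m jog '[{"linear":[0.1,0,0],"roll":0},{"linear":[0.1,0,0],"roll":0},{"linear":[0.1,0,0],"roll":0},{"linear":[0.05,0,0],"roll":0},{"linear":[0.05,0,0],"roll":0},{"linear":[0,0,0],"roll":0}]'|grep ft
python3 -m jog '[{"linear":[0.05,0,0],"roll":0},{"linear":[0.05,0,0],"roll":0},{"linear":[0,0,0],"roll":0}]'|grep ft
python3 -m jog '[{"linear":[0.05,0,0],"roll":0},{"linear":[0.05,0,0],"roll":0},{"linear":[0,0,0],"roll":0}]'|grep ft
python3 -c "
from h import *
where((-97,-121),6)"
```

```text
ft_force: [0.9, -0.6, 0.5]
ft_force: [-0.3, 1.2, 0.3]
ft_force: [-1.1, 0.8, 0.1]
t 6.42 pump xy [ -99.1 -116.9] z 7.8 yaw 98.5 rel 90.13 F [-1.1  0.8  0.1] M [0.01 0.02 0.05] w 51.0 gf 0.0
tool units [-0.1   0.05  0.05] roll to rel0/90 units 18.03 0.03
```

```bash

python3 -m jog '[{"linear":[0.05,0,0],"roll":0},{"linear":[0.05,0,0],"roll":0},{"linear":[0,0,0],"roll":0}]'|grep ft
python3 -m jog '[{"linear":[0.05,0,0],"roll":0},{"linear":[0,0,0],"roll":0}]'|grep ft
python3 - <<'E'
from h import *
where((-97,-121),6)
cv2.imwrite("pics/v5.png",cv2.resize(optics.get_image("side")[110:230,190:355],None,fx=4,fy=4,interpolation=cv2.INTER_CUBIC)[:,:,::-1])
E
```

```text
ft_force: [-0.6, 0.1, -0.3]
ft_force: [-0.1, -0.3, 0.3]
t 6.83 pump xy [ -99.1 -111. ] z 7.8 yaw 98.5 rel 90.13 F [-0.1 -0.3  0.3] M [ 0.03  0.05 -0.01] w 51.5 gf 0.0
tool units [-0.25  0.05  0.05] roll to rel0/90 units 18.03 0.03
```

View pics/v5.png

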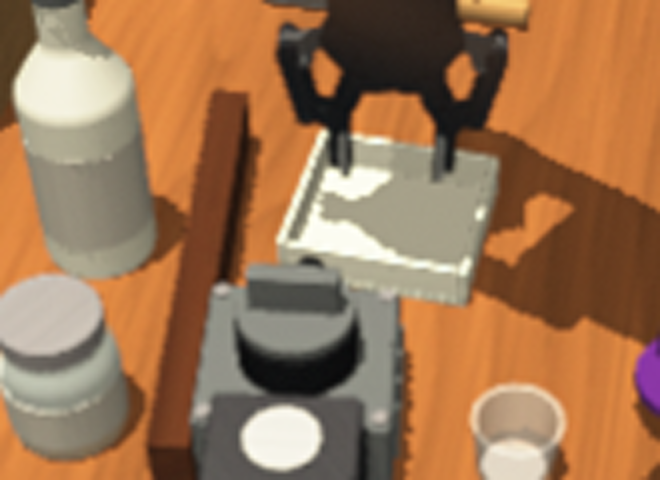

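```bash

python3 - <<'E'
from h import *
c=optics.calibration("side")
for z in (8,25,40,60):
    w=[np.r_[(PR@np.array([-99+dx,-111.])+PO),z]/1000 for dx in(26,-26)]
    print(z,((proj(w,c)-[190,110])*4).round(0).tolist())
s=env.observe();print(s["position"],np.round(s["q"],1))
w=[np.r_[(PR@np.array(p,float)+PO),0]/1000 for p in[(0,0),(-60,-55)]];print(((proj(w,c)-[190,110])*4).round(0).tolist())
E
```

```text
8 [[350.0, 218.0], [431.0, 221.0]]
25 [[350.0, 199.0], [431.0, 201.0]]
40 [[350.0, 181.0], [432.0, 184.0]]
60 [[349.0, 157.0], [432.0, 160.0]]
[ 0.60400137 -0.19107561  0.00783696] [-28.2  40.   74.3   0.   65.6 -36.8]
[[219.0, 349.0], [324.0, 288.0]]
```

```bash

python3 - <<'E'
from h import *
a=optics.get_image("wrist");b=optics.get_image("side")[60:180,230:330]
b=cv2.resize(b,(350,420),interpolation=cv2.INTER_CUBIC)
cv2.imwrite("pics/v6.png",cv2.resize(np.hstack([a,b]),None,fx=.85,fy=.85)[:,:,::-1])
c=optics.calibration("wrist");print(np.round(c["T"],3).tolist(),c["fov_y"])
w=[np.r_[(PR@np.array([-99+dx,-111.])+PO),z]/1000 for dx in(26,-26) for z in (8,16,40)];print(.85*proj(w,c))
E
```

```text
[[0.989, 0.141, 0.042, 0.593], [0.147, -0.946, -0.29, -0.118], [-0.002, 0.293, -0.956, 0.188], [0.0, 0.0, 0.0, 1.0]] 59.42170836874883
[[282.28110641 208.38817019]
 [283.99946354 213.51721231]
 [290.1022899  231.75722301]
 [198.44106296 208.23424016]
 [196.73453809 213.35571429]
 [190.67366394 231.56817006]]
```

View pics/v6.png

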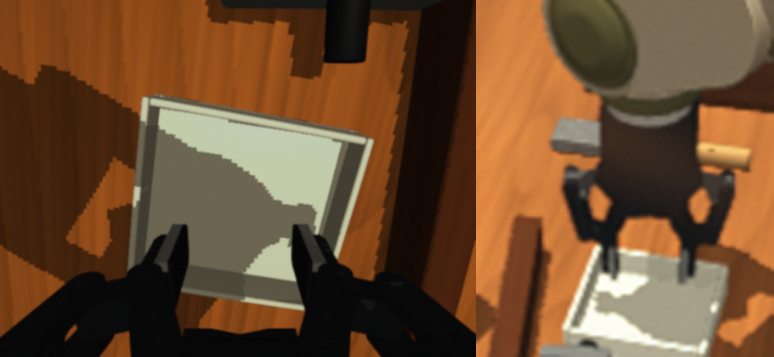

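```bash

python3 - <<'E'
from h import *
c=optics.calibration("wrist")
P=np.array([(145,97),(372,139)],float)/.85
for z in(0.03,0.0,-.03): 
    w=plane(P,z,c)*1000; print(z,w.round(1).tolist(),np.linalg.norm(w[1]-w[0]), topump(w[0]/1000),topump(w[1]/1000))
# fingertips: two-view triangulation, side tips and wrist tips
s=optics.calibration("side")
def ray(p,c):
    u=cv2.undistortPoints(np.array(p,float).reshape(1,1,2),K(c),np.array(c["D"])).ravel();T=np.array(c["T"]);return T[:3,3],T[:3,:3]@np.r_[u,1]
for a,b in(((178,226),(345,173)),((302,226),(445,178))):
    o1,d1=ray(np.array(a)/.85,c);o2,d2=ray(np.array(b)/4+[190,110],s)
    t=np.linalg.lstsq(np.c_[d1,-d2],o2-o1,rcond=None)[0];p=o1+t[0]*d1;q=o2+t[1]*d2;print("tip",p.round(3),q.round(3),topump((p+q)/2))
E
```

```text
0.03 [[547.5, -130.6], [663.8, -134.2]] 116.35800451942909 [-146.12644987  -43.08898848] [-31.60622188 -63.6875952 ]
0.0 [[538.9, -133.0], [677.3, -137.4]] 138.45808460847488 [-155.03525869  -44.25854411] [-18.76400274 -68.76948037]
-0.03 [[530.3, -135.5], [690.7, -140.5]] 160.55816469752088 [-163.94406752  -45.42809974] [ -5.9217836  -73.85136553]
tip [ 0.583 -0.153  0.118] [ 0.619 -0.129  0.1  ] [-94.90332942 -61.07746295]
tip [ 0.614 -0.15   0.114] [ 0.562 -0.141  0.095] [-108.22011088  -63.79453251]
```

```bash

python3 - <<'E'
from h import *
c=optics.calibration("wrist");s=optics.calibration("side")
def ray(p,c):
    u=cv2.undistortPoints(np.array(p,float).reshape(1,1,2),K(c),np.array(c["D"])).ravel();T=np.array(c["T"]);return T[:3,3],T[:3,:3]@np.r_[u,1]
for a,b in(((178,226),(445,178)),((302,226),(345,173))):
    o1,d1=ray(np.array(a)/.85,c);o2,d2=ray(np.array(b)/4+[190,110],s)
    t=np.linalg.lstsq(np.c_[d1,-d2],o2-o1,rcond=None)[0];p=o1+t[0]*d1;q=o2+t[1]*d2;print("tip",p.round(3),q.round(3),topump((p+q)/2),np.linalg.norm(p-q))
E
```

```text
tip [ 0.573 -0.188  0.05 ] [ 0.569 -0.19   0.051] [-131.3062582  -103.90006989] 0.004341844637009158
tip [ 0.63  -0.175  0.057] [ 0.63  -0.175  0.057] [-70.99324877 -99.30931516] 0.0004784343253382872
```

The tray has not moved. The fingers passed over its wall: two-view triangulation puts the tips about 40 mm above the table although the TCP reads z = 8 mm. I'll back out and probe the real tip height by touching down gently.

```bash

python3 -m jog '[{"linear":[-0.4,0,0],"roll":0},{"linear":[-0.4,0,0],"roll":0},{"linear":[-0.4,0,0],"roll":0},{"linear":[-0.4,0,0],"roll":0},{"linear":[-0.4,0,0],"roll":0},{"linear":[-0.4,0,0],"roll":0},{"linear":[0,0,0.1],"roll":0},{"linear":[0,0,0],"roll":0}]'|grep -E "ft|pos"
for i in 1 2; do :; done
python3 -m jog '[{"linear":[0,0,0.1],"roll":0},{"linear":[0,0,0],"roll":0}]'|grep -E "ft|pos"
python3 -m jog '[{"linear":[0,0,0.1],"roll":0},{"linear":[0,0,0],"roll":0}]'|grep -E "ft|pos"
python3 -m jog '[{"linear":[0,0,0.1],"roll":0},{"linear":[0,0,0],"roll":0}]'|grep -E "ft|pos"
```

```text
position: [0.6176, -0.2876, 0.0027]
ft_force: [-0.7, 0.5, -0.2]
position: [0.6178, -0.2855, -0.0011]
ft_force: [0.1, -0.5, -0.4]
position: [0.618, -0.2854, -0.0049]
ft_force: [-0.0, 0.4, -0.9]
position: [0.618, -0.2857, -0.0089]
ft_force: [0.1, 0.6, 0.6]
```

```bash

python3 -m jog '[{"linear":[0,0,0.1],"roll":0},{"linear":[0,0,0.1],"roll":0},{"linear":[0,0,0],"roll":0}]'|grep -E "ft|pos"
python3 -m jog '[{"linear":[0,0,0.1],"roll":0},{"linear":[0,0,0.1],"roll":0},{"linear":[0,0,0],"roll":0}]'|grep -E "ft|pos"
python3 - <<'E'
from h import *
where()
a=optics.get_image("wrist");b=optics.get_image("side")[80:180,230:330]
b=cv2.resize(b,(420,420),interpolation=cv2.INTER_CUBIC)
cv2.imwrite("pics/v7.png",cv2.resize(np.hstack([a,b]),None,fx=.8,fy=.8)[:,:,::-1])
E
```

```text
position: [0.6178, -0.2858, -0.0172]
ft_force: [-0.2, 0.3, 0.1]
position: [0.6178, -0.2859, -0.0252]
ft_force: [0.4, 0.6, -0.0]
t 8.65 pump xy [ -99.3 -207. ] z -25.2 yaw 98.5 rel 90.11 F [ 0.4  0.6 -0. ] M [ 0.04 -0.05 -0.01] w 51.6 gf 0.0
```

View pics/v7.png

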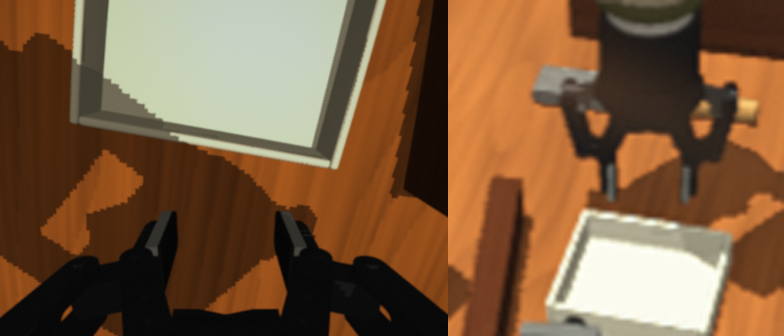

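```bash

python3 - <<'E'
from h import *
c=optics.calibration("side");w=optics.calibration("wrist")
print("tips seen side (278.2,138.0),(301.4,138.6); wrist (171,211)/.8 (280,211)/.8=",171/.8,280/.8,211/.8)
for z in(-25,0,10,20,30):
    P=[np.r_[(PR@np.array([-99+dx,-207.])+PO),z]/1000 for dx in(26,-26)]
    print(z,proj(P,c).round(1).tolist(),proj(P,w).round(1).tolist())
E
```

```text
tips seen side (278.2,138.0),(301.4,138.6); wrist (171,211)/.8 (280,211)/.8= 213.75 350.0 263.75
-25 [[280.0, 149.7], [298.5, 150.3]] [[331.7, 244.8], [233.5, 244.6]]
0 [[279.9, 142.8], [298.7, 143.4]] [[338.5, 265.2], [226.6, 265.0]]
10 [[279.9, 140.0], [298.8, 140.6]] [[341.8, 275.1], [223.3, 274.9]]
20 [[279.8, 137.2], [298.9, 137.7]] [[345.5, 286.2], [219.6, 286.0]]
30 [[279.8, 134.3], [299.0, 134.8]] [[349.7, 298.8], [215.4, 298.5]]
```

Tips are really at about 16 mm with the TCP reading -25 mm, so the tips sit about 40 mm above the reported TCP. I'll use this offset and push again, 6 mm lower.

```bash

python3 -m jog '[{"linear":[0.1,0,0.1],"roll":0},{"linear":[0.2,0,0.05],"roll":0},{"linear":[0.2,0,0],"roll":0},{"linear":[0.15,0,0],"roll":0},{"linear":[0.15,0,0],"roll":0},{"linear":[0.15,0,0],"roll":0},{"linear":[0.15,0,0],"roll":0},{"linear":[0.15,0,0],"roll":0},{"linear":[0.15,0,0],"roll":0},{"linear":[0.15,0,0],"roll":0},{"linear":[0.15,0,0],"roll":0},{"linear":[0,0,0],"roll":0}]' |grep ft
python3 - <<'E'
from h import *
where((-97,-121),-30)
im=optics.get_image("top");print(trayrect(im,optics.calibration("top")))
im=optics.get_image("side");hsv=cv2.cvtColor(im,cv2.COLOR_RGB2HSV)
m=((hsv[:,:,1]<70)&(hsv[:,:,2]>110)).astype(np.uint8);m[:,:262]=0;m[:130]=0;m[190:]=0;m[:,340:]=0
k=max(cv2.findContours(m,0,1)[0],key=cv2.contourArea);print(cv2.boundingRect(k),cv2.minAreaRect(k))
E
```

```text
ft_force: [-0.3, -1.2, -0.1]
t 9.75 pump xy [ -99.1 -138. ] z -30.1 yaw 98.6 rel 90.17 F [-0.3 -1.2 -0.1] M [-0.04 -0.05 -0.03] w 51.2 gf 0.0
tool units [ 0.42  0.05 -0.  ] roll to rel0/90 units 18.03 0.03
((593.7809448242188, -258.98504638671875), (135.0517120361328, 181.9888153076172), 62.042076110839844)
(262, 153, 54, 37) ((288.5, 171.0), (36.0, 53.0), 90.0)
```

```bash

python3 -m jog '[{"linear":[0.1,0,0],"roll":0},{"linear":[0.1,0,0],"roll":0},{"linear":[0.1,0,0],"roll":0},{"linear":[0.05,0,0],"roll":0},{"linear":[0.05,0,0],"roll":0},{"linear":[0,0,0],"roll":0}]'|grep ft
python3 -m jog '[{"linear":[0.05,0,0],"roll":0},{"linear":[0.05,0,0],"roll":0},{"linear":[0,0,0],"roll":0}]'|grep ft
python3 -m jog '[{"linear":[0.05,0,0],"roll":0},{"linear":[0,0,0],"roll":0}]'|grep ft
python3 - <<'E'
from h import *
where((-97,-121),-30)
cv2.imwrite("pics/v8.png",cv2.resize(optics.get_image("side")[110:230,190:355],None,fx=4,fy=4,interpolation=cv2.INTER_CUBIC)[:,:,::-1])
E
```

```text
ft_force: [0.0, 0.0, -1.0]
ft_force: [-0.5, 0.2, 1.0]
ft_force: [-0.1, -6.0, -1.3]
t 10.77 pump xy [ -99.  -118.5] z -30.0 yaw 98.5 rel 90.13 F [-0.1 -6.  -1.3] M [-1.01 -0.15  0.09] w 51.3 gf 2.9
tool units [-0.06  0.05  0.  ] roll to rel0/90 units 18.03 0.03
```

View pics/v8.png

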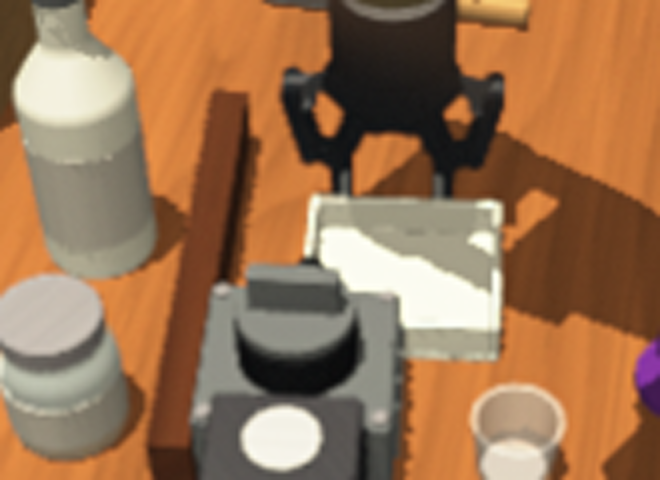

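Side view: the tray's +y wall is now on the block and square, with its edge passing under the housing at crop (400,340). The reading shows 6 N of contact. I'll press slightly more, then go round to the -x wall.

```bash

python3 -m jog '[{"linear":[0.05,0,0],"roll":0},{"linear":[0.03,0,0],"roll":0},{"linear":[0,0,0],"roll":0}]'|grep ft
python3 -m jog '[{"linear":[-0.2,0,0],"roll":0},{"linear":[-0.3,0,0],"roll":0},{"linear":[-0.3,0,0],"roll":0},{"linear":[0,0,-0.5],"roll":0},{"linear":[0,0,-0.5],"roll":0},{"linear":[0,0,-0.5],"roll":0},{"linear":[0,0,-0.5],"roll":0},{"linear":[0,0,-0.5],"roll":0},{"linear":[0,-0.4,0],"roll":0},{"linear":[0,-0.5,0],"roll":0},{"linear":[0,-0.5,0],"roll":0},{"linear":[0,-0.5,0],"roll":0}]'|grep ft
python3 -m jog '[{"linear":[0,-0.5,0],"roll":1},{"linear":[0,0,0],"roll":1},{"linear":[0,0,0],"roll":1},{"linear":[0,0,0],"roll":1},{"linear":[0,0,0],"roll":1},{"linear":[0,0,0],"roll":1},{"linear":[0,0,0],"roll":1},{"linear":[0,0,0],"roll":1},{"linear":[0,0,0],"roll":1},{"linear":[0,0,0],"roll":1},{"linear":[0,0,0],"roll":1},{"linear":[0,0,0],"roll":1}]'|grep ft
python3 -m jog '[{"linear":[0,0,0],"roll":1},{"linear":[0,0,0],"roll":1},{"linear":[0,0,0],"roll":1},{"linear":[0,0,0],"roll":1},{"linear":[0,0,0],"roll":1},{"linear":[0,0,0],"roll":1},{"linear":[0,0,0],"roll":0},{"linear":[0,0,0],"roll":0}]'|grep ft
python3 -c "
from h import *
where((-190,-55),-30)"
```

```text
ft_force: [0.7, -18.9, -2.6]
ft_force: [-0.3, -0.4, -0.3]
ft_force: [-0.7, 0.4, 1.6]
ft_force: [0.3, 0.5, 0.4]
t 13.73 pump xy [-195.  -146.7] z 69.8 yaw 8.6 rel 0.25 F [0.3 0.5 0.4] M [ 0.07 -0.   -0.01] w 51.4 gf 0.0
tool units [ 0.14 -2.29  2.5 ] roll to rel0/90 units 0.05 -17.95
```

```bash

python3 -m jog '[{"linear":[0,-0.45,0],"roll":0},{"linear":[0,-0.45,0],"roll":0},{"linear":[0,-0.45,0],"roll":0},{"linear":[0,-0.45,0],"roll":0},{"linear":[0,-0.45,0],"roll":0},{"linear":[0,0,0.5],"roll":0},{"linear":[0,0,0.5],"roll":0},{"linear":[0,0,0.5],"roll":0},{"linear":[0,0,0.5],"roll":0},{"linear":[0,0,0.3],"roll":0},{"linear":[0,0,0.2],"roll":0},{"linear":[0,0,0],"roll":0}]'|grep ft
python3 -m jog '[{"linear":[0.1,0,0],"roll":0},{"linear":[0.13,0,0],"roll":0},{"linear":[0.13,0,0],"roll":0},{"linear":[0.13,0,0],"roll":0},{"linear":[0.13,0,0],"roll":0},{"linear":[0.13,0,0],"roll":0},{"linear":[0.13,0,0],"roll":0},{"linear":[0.13,0,0],"roll":0},{"linear":[0.13,0,0],"roll":0},{"linear":[0.13,0,0],"roll":0},{"linear":[0.05,0,0],"roll":0},{"linear":[0,0,0],"roll":0}]'|grep ft
python3 -c "
from h import *
where((-129,-55),-30)"
python3 -m jog '[{"linear":[0.1,0,0],"roll":0},{"linear":[0.05,0,0],"roll":0},{"linear":[0.05,0,0],"roll":0},{"linear":[0,0,0],"roll":0}]'|grep ft
python3 -m jog '[{"linear":[0.05,0,0],"roll":0},{"linear":[0,0,0],"roll":0}]'|grep ft
python3 -c "
from h import *
where((-129,-55),-30)"
```

```text
ft_force: [-0.1, 0.1, 0.4]
ft_force: [-0.5, 0.3, -0.1]
t 15.73 pump xy [-141.5  -56.3] z -30.3 yaw 8.5 rel 0.13 F [-0.5  0.3 -0.1] M [ 0.   -0.04  0.03] w 51.4 gf 0.0
tool units [ 0.31 -0.03 -0.01] roll to rel0/90 units 0.03 -17.97
ft_force: [-1.3, -0.1, -0.1]
ft_force: [-0.0, 0.2, 0.0]
t 16.23 pump xy [-132.1  -56.2] z -30.2 yaw 8.5 rel 0.12 F [-0.   0.2  0. ] M [ 0.02  0.03 -0.04] w 51.4 gf 0.2
tool units [ 0.08 -0.03 -0.01] roll to rel0/90 units 0.02 -17.98
```

```bash

python3 -m jog '[{"linear":[0.05,0,0],"roll":0},{"linear":[0.05,0,0],"roll":0},{"linear":[0,0,0],"roll":0}]'|grep ft
python3 -m jog '[{"linear":[0.04,0,0],"roll":0},{"linear":[0,0,0],"roll":0}]'|grep ft
python3 -m jog '[{"linear":[0.04,0,0],"roll":0},{"linear":[0,0,0],"roll":0}]'|grep ft
python3 - <<'E'
from h import *
where((-129,-55),-30)
a=optics.get_image("top")[160:250,280:400];b=optics.get_image("side")[120:210,220:340]
cv2.imwrite("pics/v9.png",np.hstack([cv2.resize(x,None,fx=3.3,fy=3.3,interpolation=cv2.INTER_CUBIC) for x in(a,b)])[:,:,::-1])
E
```

```text
ft_force: [-13.1, -3.3, 6.4]
ft_force: [-20.7, -6.3, 12.2]
ft_force: [-28.9, -8.1, 15.7]
t 16.82 pump xy [-131.   -56.1] z -30.2 yaw 8.6 rel 0.16 F [-28.9  -8.1  15.7] M [-1.5   4.38 -0.08] w 51.2 gf 15.0
tool units [ 0.05 -0.03 -0.01] roll to rel0/90 units 0.03 -17.97
```

View pics/v9.png

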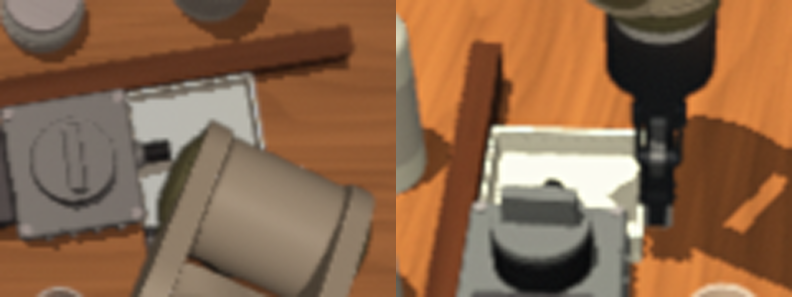

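The tray sits in the corner: its white rim meets the rail (crop (130–250,90)) and the block (130,100), with about 29 N pressed. I'll back off and move above the cap.

```bash

python3 -m jog '[{"linear":[-0.2,0,0],"roll":0},{"linear":[-0.4,0,0],"roll":0},{"linear":[-0.4,0,0],"roll":0},{"linear":[0,0,-0.5],"roll":0},{"linear":[0,0,-0.5],"roll":0},{"linear":[0,0,-0.5],"roll":0},{"linear":[0,0,-0.5],"roll":0},{"linear":[0,0,-0.5],"roll":0},{"linear":[0,0,-0.5],"roll":0},{"linear":[0,0,-0.5],"roll":0},{"linear":[0,0,-0.5],"roll":0},{"linear":[0,0,-0.1],"roll":0}]'|grep ft
python3 -m jog '[{"linear":[0.3,-0.4,0],"roll":0},{"linear":[0.4,-0.4,0],"roll":0},{"linear":[0.4,-0.4,0],"roll":0},{"linear":[0.4,-0.4,0],"roll":0},{"linear":[0.4,-0.4,0],"roll":0},{"linear":[0.4,-0.4,0],"roll":0},{"linear":[0.4,-0.3,0],"roll":0},{"linear":[0.2,0,0],"roll":0},{"linear":[0,0,0],"roll":0},{"linear":[0,0,0],"roll":0}]'|grep ft
cat > meas.py <<'E'
from h import *
im=optics.get_image("top");c=optics.calibration("top")
hsv=cv2.cvtColor(im,cv2.COLOR_RGB2HSV)
# predicted rim corners, then white-mask edge points along each side compared with prediction
m=((hsv[:,:,1]<80)&(hsv[:,:,2]>120)).astype(np.uint8)
P=[np.r_[PR@np.array(p,float)+PO,30]/1000 for p in[(0,0),(0,-110),(-120,-110),(-120,0)]]
pp=proj(P,c);print("pred",pp.round(1).tolist())
x0,y0=(pp.min(0)-8).astype(int);x1,y1=(pp.max(0)+8).astype(int)
mm=np.zeros_like(m);mm[y0:y1,x0:x1]=m[y0:y1,x0:x1]
k=np.vstack([q for q in cv2.findContours(mm,0,1)[0] if cv2.contourArea(q)>30]).reshape(-1,2)
X=(plane(k,.03,c)*1000-PO)@PR
print("x range",np.percentile(X[:,0],[0,2,5,95,98,100]).round(1),"y",np.percentile(X[:,1],[0,2,5,95,98,100]).round(1))
e=X[(X[:,1]<np.percentile(X[:,1],1)+6)];print("-y edge fit (dy/dx)",np.polyfit(e[:,0],e[:,1],1).round(3) if len(e)>3 else e,len(e))
e=X[(X[:,0]>X[:,0].max()-7)&(X[:,1]<-40)];print("+x edge fit (dx/dy)",np.polyfit(e[:,1],e[:,0],1).round(3),len(e))
E
python3 -c "
from h import *
where((-55,52.5),120)"; python3 meas.py
```

```text
ft_force: [0.2, 0.2, 0.8]
ft_force: [0.5, -0.4, 0.0]
t 18.75 pump xy [-49.6  52.1] z 132.9 yaw 8.5 rel 0.14 F [ 0.5 -0.4  0. ] M [0.01 0.01 0.01] w 51.5 gf 0.0
tool units [-0.14 -0.01  0.32] roll to rel0/90 units 0.03 -17.97
pred [[317.2, 187.9], [356.4, 182.0], [363.5, 224.8], [324.0, 230.8]]
x range [-140.5 -137.8 -126.6   35.8   39.3   42. ] y [-109.9 -109.4 -108.5   23.6   27.4   29.9]
-y edge fit (dy/dx) [ 9.00000e-03 -1.07598e+02] 44Traceback (most recent call last):
  File "meas.py", line 14, in <module>
    e=X[(X[:,0]>X[:,0].max()-7)&(X[:,1]<-40)];print("+x edge fit (dx/dy)",np.polyfit(e[:,1],e[:,0],1).round(3),len(e))
                                                                          ~~~~~~~~~~^^^^^^^^^^^^^^^^^
    raise TypeError("expected non-empty vector for x")
TypeError: expected non-empty vector for x
```

```bash
sed -i '/+x edge fit/d' meas.py; cat >> meas.py <<'E'
for y in(-100,-85,-70):
    s=X[abs(X[:,1]-y)<6,0]; s=s[(s<15)]; print("y",y,"x max,min",s.max().round(1),s.min().round(1)) if len(s) else None
E
python3 meas.py|tail -4
```

```text
-y edge fit (dy/dx) [ 9.00000e-03 -1.07598e+02] 44
y -100 x max,min 1.1 -119.6
y -85 x max,min 13.1 -117.5
y -70 x max,min 5.2 -118.1
```

```bash

python3 -m jog '[{"linear":[-0.13,0,0.2],"roll":0},{"linear":[0,0,0.3],"roll":0},{"linear":[0,0,0.3],"roll":0},{"linear":[0,0,0.3],"roll":0},{"linear":[0,0,0.2],"roll":0},{"linear":[0,0,0.1],"roll":0},{"linear":[0,0,0],"roll":0}]'|grep -E "ft|pos"
python3 -m jog '[{"linear":[0,0,0.1],"roll":0},{"linear":[0,0,0.1],"roll":0},{"linear":[0,0,0],"roll":0}]'|grep -E "ft|pos"
python3 -m jog '[{"linear":[0,0,0.05],"roll":0},{"linear":[0,0,0.05],"roll":0},{"linear":[0,0,0],"roll":0}]'|grep -E "ft|pos"
python3 - <<'E'
from h import *
where((-55,52.5),60)
c=optics.calibration("wrist");print(np.round(c["T"],3)[:3,3])
E
```

```text
position: [0.6236, -0.0234, 0.0772]
ft_force: [-0.4, -0.1, -1.0]
position: [0.6239, -0.0232, 0.0694]
ft_force: [0.5, 0.1, 0.2]
position: [0.624, -0.0231, 0.0655]
ft_force: [0.4, 0.6, -1.5]
t 19.93 pump xy [-54.8  52. ] z 65.5 yaw 8.5 rel 0.11 F [ 0.4  0.6 -1.5] M [ 0.01  0.04 -0.05] w 51.3 gf 0.0
tool units [-0.01 -0.01  0.14] roll to rel0/90 units 0.02 -17.98
[ 0.698 -0.012  0.246]
```

```bash

for r in 1; do
python3 -m jog '[{"linear":[0,0,0.05],"roll":0},{"linear":[0,0,0.05],"roll":0},{"linear":[0,0,0],"roll":0}]'|grep -E "ft|pos"
python3 -m jog '[{"linear":[0,0,0.05],"roll":0},{"linear":[0,0,0],"roll":0}]'|grep -E "ft|pos"
python3 -m jog '[{"linear":[0,0,0.05],"roll":0},{"linear":[0,0,0],"roll":0}]'|grep -E "ft|pos"
python3 -m jog '[{"linear":[0,0,0.05],"roll":0},{"linear":[0,0,0],"roll":0}]'|grep -E "ft|pos"; done
```

```text
position: [0.6239, -0.0231, 0.0614]
ft_force: [0.2, -0.4, -0.9]
position: [0.624, -0.0231, 0.0595]
ft_force: [-0.5, -0.6, -0.8]
position: [0.624, -0.0231, 0.0575]
ft_force: [-0.3, 1.3, 0.2]
position: [0.6242, -0.0232, 0.0573]
ft_force: [-3.8, -0.2, 10.3]
```

Touched the disc at reported z = 57 mm, which gives a tip offset of 41 mm. I'll raise about 11 mm and close on the bar.

```bash

python3 -m jog '[{"linear":[0,0,-0.1],"roll":0},{"linear":[0,0,-0.1],"roll":0},{"linear":[0,0,-0.08],"roll":0},{"linear":[0,0,0],"roll":0}]'|grep -E "ft|pos"
python3 -m jog '[{"linear":[0,0,0],"roll":0},{"linear":[0,0,0],"roll":0},{"linear":[0,0,0],"roll":0},{"linear":[0,0,0],"roll":0},{"linear":[0,0,0],"roll":0},{"linear":[0,0,0],"roll":0},{"linear":[0,0,0],"roll":0},{"linear":[0,0,0],"roll":0},{"linear":[0,0,0],"roll":0},{"linear":[0,0,0],"roll":0}]' -1 60
python3 -c "
from h import *
where((-55,52.5),60)"
```

```text
position: [0.6245, -0.0233, 0.0678]
ft_force: [0.8, 0.7, 0.1]
time_s: 21.85
position: [0.6238, -0.0222, 0.0669]
tool_rot: [[0.989, 0.149, -0.001], [0.149, -0.989, 0.002], [-0.001, -0.002, -1.0]]
ft_force: [-0.1, 5.6, 2.1]
grip_width: 0.0108
gripper_force: 61.2
t 21.85 pump xy [-54.8  53. ] z 66.9 yaw 8.5 rel 0.14 F [-0.1  5.6  2.1] M [0.97 0.13 0.03] w 10.8 gf 61.2
tool units [-0.    0.01  0.17] roll to rel0/90 units 0.03 -17.97
```

```bash
W='from h import *; where()'
python3 -m jog '[{"linear":[0,0,0],"roll":0.5},{"linear":[0,0,0],"roll":0.5},{"linear":[0,0,0],"roll":0.5},{"linear":[0,0,0],"roll":0.5},{"linear":[0,0,0],"roll":0}]'>/dev/null; python3 -c "$W"
python3 -m jog '[{"linear":[0,0,0],"roll":0.3},{"linear":[0,0,0],"roll":0.3},{"linear":[0,0,0],"roll":0}]'>/dev/null; python3 -c "$W"
python3 -m jog '[{"linear":[0,0,0],"roll":0.3},{"linear":[0,0,0],"roll":0.2},{"linear":[0,0,0],"roll":0}]'>/dev/null; python3 -c "$W"
```

```text
t 22.27 pump xy [-54.2  54.3] z 67.0 yaw -1.5 rel -9.92 F [ 0.7 11.7  1.9] M [ 2.1  -0.12  0.45] w 10.9 gf 61.8
t 22.52 pump xy [-54.2  54.4] z 67.0 yaw -4.4 rel -12.8 F [ 1.2 11.6  1.3] M [ 2.09 -0.14  0.91] w 10.6 gf 65.3
t 22.77 pump xy [-54.2  54.3] z 67.0 yaw -6.8 rel -15.23 F [ 1.5 10.3  2.9] M [ 2.05 -0.14  1.37] w 10.5 gf 73.5
```

Turning that way (clockwise), the torque climbs from 0.45 to 1.37 N m, which is the stop. I'll try the other way, relieving the side force too.

```bash
W='from h import *; where()'
python3 -m jog '[{"linear":[0,0,0],"roll":-0.5},{"linear":[0,0,0],"roll":-0.5},{"linear":[0,0,0],"roll":-0.5},{"linear":[0,0,0],"roll":-0.5},{"linear":[0,0,0],"roll":-0.5},{"linear":[0,0,0],"roll":-0.5},{"linear":[0,-0.04,0],"roll":0},{"linear":[0,0,0],"roll":0}]'>/dev/null; python3 -c "$W"
python3 -m jog '[{"linear":[0,0,0],"roll":-0.5},{"linear":[0,0,0],"roll":-0.5},{"linear":[0,0,0],"roll":-0.5},{"linear":[0,0,0],"roll":-0.5},{"linear":[0,0,0],"roll":0}]'>/dev/null; python3 -c "$W"
python3 -m jog '[{"linear":[0,0,0],"roll":-0.4},{"linear":[0,0,0],"roll":-0.4},{"linear":[0,0,0],"roll":-0.4},{"linear":[0,0,0],"roll":0}]'>/dev/null; python3 -c "$W"
```

```text
t 23.43 pump xy [-54.7  53.5] z 66.9 yaw 8.0 rel -0.45 F [-0.1  0.8 -0.1] M [ 0.22  0.04 -0.01] w 10.2 gf 61.0
t 23.85 pump xy [-54.6  53.1] z 66.9 yaw 18.0 rel 9.62 F [-0.4 -0.  -0.1] M [ 0.05  0.02 -0.01] w 10.6 gf 60.9
t 24.18 pump xy [-54.6  53.2] z 66.9 yaw 24.0 rel 15.55 F [ 0.3 -0.1 -0.2] M [ 0.02 -0.05  0.03] w 10.7 gf 60.9
```

Free the counter-clockwise way (no torque at +15.5°). Turning on to about +49°.

```bash
W='from h import *; where()'
python3 -m jog '[{"linear":[0,0,0],"roll":-0.6},{"linear":[0,0,0],"roll":-0.6},{"linear":[0,0,0],"roll":-0.6},{"linear":[0,0,0],"roll":-0.6},{"linear":[0,0,0],"roll":-0.6},{"linear":[0,0,0],"roll":-0.6},{"linear":[0,0,0],"roll":-0.6},{"linear":[0,0,0],"roll":-0.6},{"linear":[0,0,0],"roll":-0.6},{"linear":[0,0,0],"roll":-0.6},{"linear":[0,0,0],"roll":-0.6},{"linear":[0,0,0],"roll":0}]'>/dev/null; python3 -c "$W"
python3 -m jog '[{"linear":[0,0,-0.05],"roll":0},{"linear":[0,0,-0.05],"roll":0},{"linear":[0,0,-0.05],"roll":0},{"linear":[0,0,0],"roll":0}]'>/dev/null; python3 -c "$W"
```

```text
t 25.18 pump xy [-54.6  53.4] z 66.9 yaw 57.0 rel 48.57 F [ 0.2 -0.3 -0.2] M [ 0.01 -0.03  0.04] w 10.3 gf 60.8
t 25.52 pump xy [-54.4  53.5] z 73.6 yaw 57.0 rel 48.55 F [-0.3 -0.7 -0.8] M [-0.02 -0.01 -0.02] w 10.7 gf 60.8
```

```bash
W='from h import *; where()'
python3 -m jog '[{"linear":[0,0,-0.15],"roll":0},{"linear":[0,0,-0.2],"roll":0},{"linear":[0,0,-0.25],"roll":0},{"linear":[0,0,-0.25],"roll":0},{"linear":[0,0,-0.25],"roll":0},{"linear":[0,0,-0.25],"roll":0},{"linear":[0,0,-0.25],"roll":0},{"linear":[0,0,-0.25],"roll":0},{"linear":[0,0,-0.15],"roll":0},{"linear":[0,0,-0.1],"roll":0},{"linear":[0,0,0],"roll":0},{"linear":[0,0,0],"roll":0}]'>/dev/null; python3 -c "$W"
python3 meas.py
python3 - <<'E'
from h import *
im=optics.get_image("side");c=optics.calibration("side")
# cap disc predicted 84 mm above the neck vs still seated: sample grey disc rim / underside
for lift in(0,88):
    P=[np.r_[PR@np.array([-55+33*np.cos(a),52.5+33*np.sin(a)])+PO,94+lift]/1000 for a in np.linspace(0,2*np.pi,9)[:-1]]
    p=proj(P,c);q=p.mean(0)+(p-p.mean(0))*.9;print(lift,q.mean(0).round(0),[im[int(v),int(u)].tolist() for u,v in q])
E
```

```text
t 26.52 pump xy [-54.8  53.6] z 156.8 yaw 57.0 rel 48.62 F [ 0.2  0.6 -1.2] M [ 0.01  0.04 -0.03] w 10.6 gf 60.8
pred [[317.2, 187.9], [356.4, 182.0], [363.5, 224.8], [324.0, 230.8]]
x range [-141.3 -138.6 -128.    35.6   39.2   42. ] y [-109.9 -109.1 -108.5   24.2   28.    30.7]
-y edge fit (dy/dx) [ 6.0000e-03 -1.0769e+02] 44
y -100 x max,min 1.1 -119.6
y -85 x max,min 12.7 -117.5
y -70 x max,min -11.7 -118.1
0 [264. 187.] [[43, 44, 42], [18, 18, 18], [32, 33, 32], [40, 40, 37], [14, 14, 15], [255, 255, 240], [86, 85, 71], [255, 255, 246]]
88 [262. 157.] [[115, 116, 107], [119, 119, 112], [71, 72, 66], [64, 66, 62], [70, 71, 68], [70, 72, 67], [31, 31, 31], [74, 75, 70]]
```

Grip width is steady at 10.6 mm with 61 N, and the cap is lifted 90 mm: the grey disc shows at the raised position and the neck is bare. The tray is unchanged. Handing in.

```bash
python3 -m jog '[{"linear":[0,0,0],"roll":0},{"linear":[0,0,0],"roll":0},{"linear":[0,0,0],"roll":0}]' | grep -E "time|grip"; python3 -c "
from rig import env
print(env.close_job())"
```

```text
time_s: 26.87
grip_width: 0.0104
gripper_force: 60.8
the job is handed in; nothing more can be done
None
```

I handed the job in at 26.9 s, with the tray measured square and flush in the corner and the cap, released counter-clockwise, held upright about 90 mm above its seat. The interface gave no verdict, and I did not re-measure the bystanders at the end.

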